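# Brake lever check on the bowl-inspection turntable

### The arm

A 7-joint arm with a two-finger parallel gripper is mounted at the origin on the work surface. World frame = base frame: x ahead of the robot, y to its left, z up, the work surface at z = 0. Lengths are in m, angles in rad, forces in N, time in s.
With the tool pointing down it reaches from about 0.4 to 0.875 m from the base axis. Payload 6.5 kg.
Tool frame: the origin (TCP) lies midway between the tips of the shut fingers; the grasp point (between the pads) lies 19 mm behind it; z points along the fingers, y is the line along which they close (so a half turn about z gives the same grasp; the last joint's range is limited). The gripper opens to 88 mm and grips with 3 to 60 N. Pads are 18 mm wide; open, the fingers measure 123 mm over their backs; the gripper's body (75 mm by 187 mm) begins 45 mm behind the grasp point.
Start: joints at [1.283, 0.536, -0.004, 1.538, 0.003, 1.067, -0.071], TCP at [0.143, -0.634, 0.239] pointing down, gripper open.
Joint ranges: [-2.7, 2.7], [-0.37, 2.16], [-1.27, 1.26], [0.24, 2.4], [-1.31, 4.45], [0.19, 1.91], [-2.76, 2.76]. Speed limits (rad/s): [2.39, 2.39, 3.14, 3.14, 3.14, 3.14, 3.14].

### API

Orientations are given as [roll, pitch, yaw] about the fixed x, y, z axes, in that order (R = Rz(yaw) Ry(pitch) Rx(roll)).
In Python, from bench import r gives the robot as it stands. The module is installed in compiled form; this text tells all that it offers.
- The arm moves only by the tool carry_out, never from a script. Its argument "moves" is a list of rows, each a list of 4 numbers: the shift along the tool's x, y, z in mm, then the turn about the tool's z in degrees. A call has 1 to 20 rows; each row is the pose to reach, as a shift and turn from the pose commanded when the call began, along the tool's axes at that moment; what a row does not reach only later rows make up. A row lasts 1/8 s, in which the tool goes at most 62.5 mm and 10.7 degrees, less where a joint would pass 70% of its speed; a pose out of reach is approached as far as the arm can. A call with a gripper value outside its range is refused whole. "gripper" is the closure, from 0 (fully open) to 1 (shut), set as the call begins (left out, the last holds). The fingers move at their own pace and stop on an object; "squeeze" is the grip in N (left out, the last holds). Time passes only in rows, so rows that repeat a pose let the fingers close. It gives the time, the measured TCP pose, the force, the opening and the grip force at its end, in the units of the state.
- r.sense(): the state, without advancing time (a new reading comes with each control period).
- r.get_image(name): name is "side" or "top"; returns (picture, depth): 400x640x3 uint8, red, green, blue; 400x640 float32, m along the optical axis (not along the pixel's ray), 0 where there is no reading.
- r.camera_model(name): a dict with "camera_matrix" (3x3 intrinsics, pixels), "extrinsics" (4x4, takes a point from camera to world coordinates). Camera axes: x right, y down, z forward; pixel columns grow to the right and rows downward; lengths in m; the calibration is good to about 2 mm. A picture is of the moment at which its call begins. camera_model takes no time and is no camera call.
- r.hand_in(): hands the job in; it is judged then, once.
The state is a dict: "time": time; "joint_positions": joint angles; "qd": joint speeds; "joint_torque": joint torques, N m; "ee_pos": TCP position; "orientation": TCP orientation; "wrist_force": force on the tool from outside, world axes, zero at the start; "torque": the same for the moment, N m; "width": finger opening in m; "grip_force": force on a finger pad.
Only numpy, scipy, OpenCV 4.12 (cv2) and the standard library are available. Lean on these libraries where they do the work, as an engineer would, in place of code of your own. Each camera call takes 0.05 s, during which the arm holds its last target. There are 200 camera calls.

### The job

Check the red brake lever of the turntable: with the backs of your fingers, from its outer side, push it in towards the black grip bar until it comes up against its stop, let it spring all the way back out, then push it in to the stop again and finish while still holding it there, so that the gap left to the bar can be seen. Do not force the lever or take it between the fingers, do not touch the bar, and leave the bowl on the turntable, the cup, the torch and the jar where they stand.

Things in the scene. Friction and masses are not known exactly. Their poses are not given: they have to be found in the camera images.
- brake_lever (a joint): Swing of the red brake lever about its upright hinge pin, rad: 0 fully out (a spring holds it), 0.23 against its built-in stop, still about 28 mm clear of the bar. Positive is towards the bar. The spring takes about 3 N at the pressing point to start, 8 N at the stop; let go, it springs back out. The lever: level flat red blade 150 mm long, 10 thick, 18 high, 22 mm ball on the free end.
- lever_face (a point): Pressing point on the outer face of the red lever, 115 mm from the hinge pin, half-way up the blade, 110 mm above the table, on the moving lever. Its x axis is level, square to the face, into the lever towards the bar (the way to push); y runs along the blade to the hinge; z up. Nothing lies below the blade. The lever is on the robot's side of the bar; its x axis is within 50 degrees of world x.
- grip_bar: Fixed level bar beside the lever: black rubber grip 30 mm thick (flanges 38), axis 110 mm above the table, along this body's y, from 85 mm on its -y side to a grey post (40 x 44, 126 mm high) centred 135 mm on +y. Origin on the table under the axis; its -x side faces the lever. It is one with the fixed turntable stand, whose wooden disc (220 mm across, top 72 mm high) is centred 260 mm along +y.
- bowl: Dark glazed tea bowl, 120 mm across, 65 mm high, loose on the turntable's disc; origin at the centre of its underside.
- cup: Rust-brown cup, 72 mm across, 75 mm high, standing on the table; origin at the centre of its underside.
- torch: Black pocket torch, 40 mm across, 125 mm high, standing on its tail on the table; origin at the centre of its underside.
- jar: Blue ceramic jar with a dark lid, 68 mm across, 85 mm high, on the table beyond the bar; origin at the centre of its underside.

How it is judged:
By the outcome, as a careful person would: the job done as asked, in the order asked, and still so for the second after the job is handed in, while the arm keeps its last pose, push and grip.
It also fails if it takes over 45 s, if anything falls off the work surface, if the arm or the gripper's body presses on something with over 40 N, if the wrist force passes 120 N, or if a joint passes its speed limit or range.

## Working session

There is one attempt and no reset: what is moved stays moved. The work goes in short steps, Python scripts to look and compute and a tool call to move; the robot and the scene stay as the last step left them, time stands still between calls to the robot, and variables do not carry over. Pictures are saved under pics/ and viewed, at most 10 in all, crops included, and the job is handed in when it is done.

Besides the shell and the picture viewer there is one more tool, called after "Request:" by a JSON object that holds its "fn" and its "kwargs". carry_out: Moves the arm, as the interface text tells. Its arguments: {"type":"object","properties":{"moves":{"type":"array","items":{"type":"array","items":{"type":"number"}}},"gripper":{"type":"number"},"squeeze":{"type":"number"}},"required":["moves"]}

```bash
mkdir -p pics; python3 - <<'E'
from bench import r
import cv2,numpy as np
s=r.sense();print({k:np.round(v,3).tolist() for k,v in s.items()})
for n in("top","side"):
    im,d=r.get_image(n);np.savez(f"{n}0.npz",im=im,d=d);cv2.imwrite(f"pics/{n}0.png",im[:,:,::-1])
    m=r.camera_model(n);print(n,np.round(m["camera_matrix"],1).tolist(),np.round(m["extrinsics"],3).tolist(),(d>0).mean())
E
```

```text
{'time': 0.0, 'joint_positions': [1.283, 0.537, -0.004, 1.539, 0.003, 1.067, -0.071], 'qd': [0.002, -0.0, -0.001, -0.0, 0.0, 0.001, 0.001], 'joint_torque': [-0.0, -57.098, 0.991, -25.161, -0.056, 0.018, 0.0], 'ee_pos': [0.143, -0.634, 0.238], 'orientation': [-3.14, 0.0, 0.222], 'wrist_force': [0.127, 0.062, 1.02], 'torque': [0.014, 0.029, -0.016], 'grip_force': 0.0, 'width': 0.088}
top [[462.3, 0.0, 321.7], [0.0, 462.3, 201.5], [0.0, 0.0, 1.0]] [[-0.021, -0.99, 0.141, 0.426], [-1.0, 0.023, 0.013, -0.009], [-0.016, -0.141, -0.99, 1.053], [0.0, 0.0, 0.0, 1.0]] 0.99588671875
side [[399.2, 0.0, 323.2], [0.0, 399.2, 195.5], [0.0, 0.0, 1.0]] [[0.984, -0.111, 0.139, 0.416], [-0.177, -0.634, 0.753, -0.816], [0.005, -0.766, -0.643, 0.76], [0.0, 0.0, 0.0, 1.0]] 0.99608984375
```

View pics/top0.png

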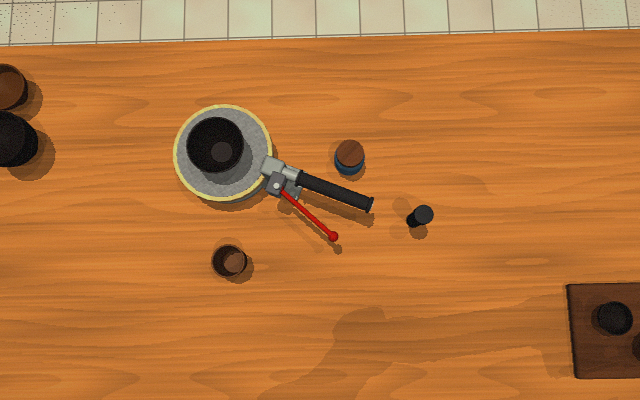

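View pics/side0.png

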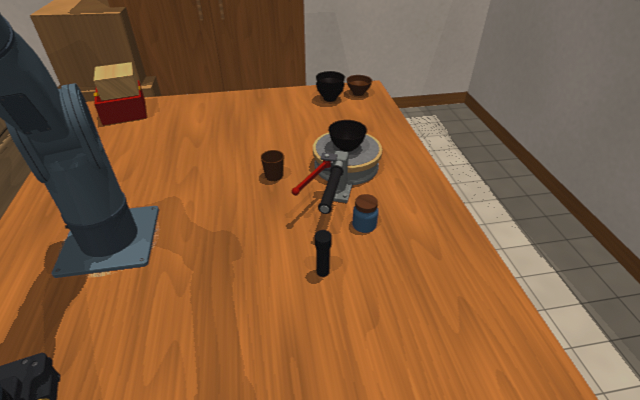

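The top view shows the red lever running from the hinge near (277,185) to its ball at (334,237). The bar runs from (298,176) to (370,205), the torch is at (420,216), the cup at (230,260) and the jar at (349,157).

```bash
cat > h.py <<'E'
import numpy as np,cv2
from bench import r
def ray(n,uv,z):
    m=r.camera_model(n);K=m["camera_matrix"];E=m["extrinsics"]
    uv=np.atleast_2d(uv).astype(float)
    d=np.c_[uv,np.ones(len(uv))]@np.linalg.inv(K).T@E[:3,:3].T
    return E[:3,3]+d*((z-E[2,3])/d[:,2])[:,None]
def redmask(im):
    h=cv2.cvtColor(im,cv2.COLOR_RGB2HSV)
    return ((h[...,0]<5)|(h[...,0]>174))&(h[...,1]>190)&(h[...,2]>70)
def lever(n,im,z=.119,show=True):
    m=redmask(im).astype(np.uint8)
    k,l,st,c=cv2.connectedComponentsWithStats(m)
    ok=[i for i in range(1,k) if (250<c[i][0]<420)and(100<c[i][1]<260)]
    i=max(ok,key=lambda i:st[i,4])
    v,u=np.nonzero(l==i);p=ray(n,np.c_[u,v],z)[:,:2]
    vx,vy,x,y=cv2.fitLine(p.astype(np.float32),cv2.DIST_HUBER,0,.01,.01).ravel()
    t=(p-[x,y])@[vx,vy];o=np.array([x,y]);a=o+t.min()*np.array([vx,vy]);b=o+t.max()*np.array([vx,vy])
    return a,b,np.degrees(np.arctan2(vy,vx)),st[i]
E
python3 - <<'E'
from h import *
for n in("top","side"):
    im=np.load(n+"0.npz")["im"];print(n,[np.round(q,4) for q in lever(n,im)])
im=np.load("top0.npz")["im"];d=np.load("top0.npz")["d"]
K=r.camera_model("top")["camera_matrix"];E=r.camera_model("top")["extrinsics"]
v,u=np.mgrid[:400,:640];P=np.dstack([(u-K[0,2])/K[0,0]*d,(v-K[1,2])/K[1,1]*d,d])@E[:3,:3].T+E[:3,3]
dark=im.max(2)<60
for nm,(u0,u1,v0,v1),z0,z1 in[("bar",(296,380,165,220),.115,.14),("torch",(400,440,200,232),.115,.14),("cup",(205,255,240,285),.066,.09),("jar",(330,370,135,180),.078,.1),("post",(255,305,150,200),.12,.16),("disc",(160,285,95,210),.062,.08),("bowl",(160,285,95,210),.12,.16)]:
    m=np.zeros(d.shape,bool);m[v0:v1,u0:u1]=1;m&=(P[...,2]>z0)&(P[...,2]<z1)
    if nm=="bar":m&=dark
    q=P[m]
    if len(q)<5:print(nm,len(q));continue
    f=cv2.fitLine(q[:,:2].astype(np.float32),cv2.DIST_L2,0,.01,.01).ravel()
    c,rad=cv2.minEnclosingCircle(q[:,:2].astype(np.float32))
    print(nm,len(q),q.mean(0).round(3),"circ",np.round(c,3),round(rad,3),"dir",np.degrees(np.arctan2(f[1],f[0])).round(1),f.round(3))
a,b,an,_=lever("top",im);
m=redmask(im);m[:,:260]=0;m[:,350:]=0
print("redz",np.percentile(P[m][:,2],[10,50,90]).round(4))
E
```

```text
top [array([ 0.4821, -0.0248]), array([0.5863, 0.0879]), np.float32(47.2402), array([281, 187,  57,  55, 349], dtype=int32)]
side [array([ 0.4793, -0.0404]), array([0.5906, 0.081 ]), np.float32(47.477), array([292, 161,  37,  33, 177], dtype=int32)]
bar 1072 [ 0.58  -0.023  0.123] circ [ 0.583 -0.024] 0.081 dir 67.4 [ 0.384  0.923  0.58  -0.023]
torch 313 [ 0.527 -0.2    0.126] circ [ 0.528 -0.201] 0.02 dir -80.3 [ 0.168 -0.986  0.527 -0.2  ]
cup 248 [0.444 0.208 0.074] circ [0.444 0.205] 0.036 dir -88.6 [ 0.025 -1.     0.444  0.208]
jar 595 [ 0.668 -0.059  0.086] circ [ 0.669 -0.059] 0.03 dir -27.5 [ 0.887 -0.461  0.668 -0.059]
post 873 [0.614 0.09  0.127] circ [0.611 0.087] 0.052 dir 53.5 [0.595 0.803 0.614 0.09 ]
disc 5303 [0.671 0.213 0.073] circ [0.679 0.216] 0.114 dir -32.9 [ 0.84  -0.543  0.671  0.213]
bowl 1427 [0.655 0.168 0.131] circ [0.643 0.174] 0.117 dir 59.7 [0.505 0.863 0.655 0.168]
redz [0.117  0.1194 0.1218]
```

Request:
{"fn": "carry_out", "kwargs": {"moves": [[36,-32,0,-2],[71,-64,0,-4],[106,-96,0,-6],[140,-129,0,-9],[174,-163,0,-11],[206,-198,0,-13],[237,-233,0,-15],[267,-270,0,-17],[296,-306,0,-19],[324,-345,0,-22],[351,-384,0,-24],[376,-424,0,-26],[401,-465,0,-28],[425,-505,0,-30],[449,-547,0,-32],[472,-589,0,-34.6],[472,-589,0,-34.6],[472,-589,0,-34.6]], "gripper": 1, "squeeze": 5}}

```text
time: 2.35
ee_pos: [0.4734, 0.0435, 0.2383]
orientation: [-3.141, 0.001, 0.825]
wrist_force: [-0.9, 0.2, 0.4]
width: 0.0006
grip_force: 0.0
```

Request:
{"fn": "carry_out", "kwargs": {"moves": [[0,0,20,0],[0,0,45,0],[0,0,70,0],[0,0,95,0],[0,0,115,0],[0,0,132,0],[0,0,145,0],[0,0,147,0],[0,0,147,0]]}}

```text
time: 3.48
ee_pos: [0.4741, 0.0443, 0.092]
orientation: [3.141, -0.0, 0.826]
wrist_force: [0.7, -0.8, -0.4]
width: 0.0007
grip_force: 0.0
```

```bash
python3 - <<'E'
from h import *
s=r.sense();print(s["ee_pos"].__repr__(),s["orientation"],s["wrist_force"])
for n in("top","side"):
    im,d=r.get_image(n);c=im[100:300,200:460] if n=="top" else im[100:300,220:480]
    cv2.imwrite(f"pics/{n}1.png",cv2.resize(c[:,:,::-1],None,fx=3,fy=3))
    try:print([np.round(q,4) for q in lever(n,im)])
    except Exception as e:print(n,e)
E
```

```text
array([0.4741022 , 0.04429632, 0.09196059]) [ 3.14126377e+00 -2.79045079e-04  8.25559488e-01] [ 0.72597481 -0.75805958 -0.44853596]
[array([ 0.4821, -0.0251]), array([ 0.4981, -0.0124]), np.float32(38.3345), array([329, 231,   9,  10,  56], dtype=int32)]
[array([0.5248, 0.0055]), array([0.5946, 0.0794]), np.float32(46.6539), array([307, 161,  23,  20,  98], dtype=int32)]
```

View pics/side1.png

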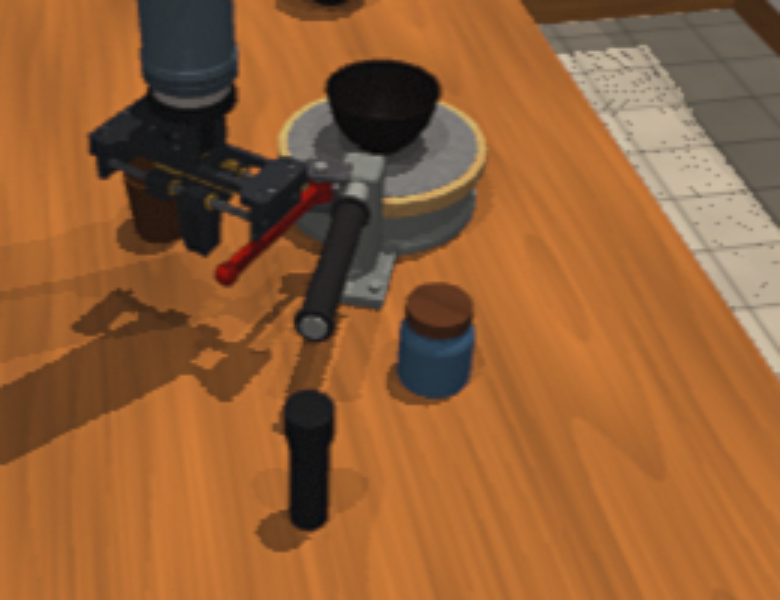

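View pics/top1.png

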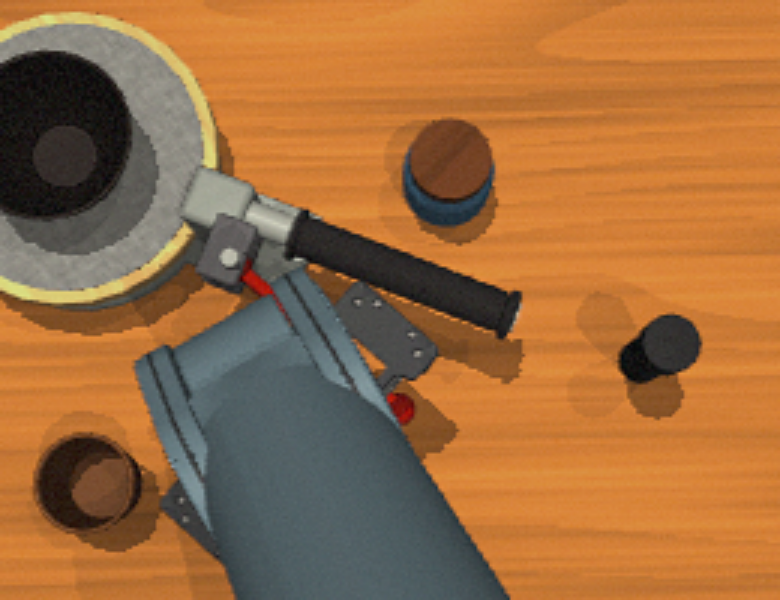

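The side view shows the shut fingers (crop ~(200,230)) on the lever's outer side with a clear gap. The body sits above the lever and bar. In the top view the hinge pin at crop (229,257) matches the hinge I computed. I'll approach to near contact.

Request:
{"fn": "carry_out", "kwargs": {"moves": [[0,8,0,0],[0,16,0,0],[0,22,0,0],[0,26,0,0],[0,26,0,0]]}}

```text
time: 4.2
ee_pos: [0.4931, 0.0265, 0.0917]
orientation: [-3.142, -0.0, 0.825]
wrist_force: [0.2, 0.1, -0.3]
width: 0.0003
grip_force: 0.0
```

Request:
{"fn": "carry_out", "kwargs": {"moves": [[0,2,0,0],[0,4,0,0],[0,7,0,-1.5],[0,10,0,-3],[-0.5,13,0,-4.5],[-0.5,16,0,-6],[-1,18,0,-7],[-1,18,0,-7],[-1,18,0,-7]]}}

```text
time: 5.32
ee_pos: [0.505, 0.0138, 0.0915]
orientation: [-3.141, 0.001, 0.948]
wrist_force: [-5.3, 0.3, 1.7]
width: 0.0003
grip_force: 2.5
```

Request:
{"fn": "carry_out", "kwargs": {"moves": [[0,2,0,-1],[-0.3,4,0,-2],[-0.6,6,0,-3],[-1,8,0,-4],[-1,8,0,-4],[-1,8,0,-4]]}}

```text
time: 6.08
ee_pos: [0.5104, 0.0083, 0.0915]
orientation: [-3.14, 0.001, 1.018]
wrist_force: [-6.4, 1.7, 3.3]
width: 0.0009
grip_force: 3.2
```

```bash
cat > st.py <<'E'
from h import *
import sys
s=r.sense();p=np.array(s["ee_pos"]);yaw=s["orientation"][2]
f=np.array(s["wrist_force"]);n=np.array([np.sin(yaw),-np.cos(yaw)]);v=np.array([np.cos(yaw),np.sin(yaw)])
H=np.array([.591,.0937]);w=p[:2]-H
print("t",s["time"],"yaw",np.degrees(yaw).round(2),"p",p.round(4),"push",(-f[:2]@n).round(2),"lateral",(f[:2]@v).round(2),"fz",f[2].round(2),"dist hinge line",(w@n).round(4),(w@v).round(4))
# lever angle if back (17.5 off) flat on outer face (5 off): centreline perp dist 22.5
rr=np.hypot(*w);print("lever deg",np.degrees(np.arctan2(-w[1],-w[0])+np.arcsin(-.0225/rr)*1).round(2), "minus alt",np.degrees(np.arctan2(-w[1],-w[0])-np.arcsin(-.0225/rr)).round(2))
for n_ in("top","side"):
    im,d=r.get_image(n_)
    try:print(n_,[np.round(q,4) for q in lever(n_,im)])
    except Exception as e:print(n_,e)
    if len(sys.argv)>1:
        c=im[140:280,240:440] if n_=="top" else im[130:270,250:450]
        cv2.imwrite(f"pics/{n_}{sys.argv[1]}.png",cv2.resize(c[:,:,::-1],None,fx=4,fy=4))
E
python3 st.py
```

```text
t 6.075 yaw 58.31 p [0.5104 0.0083 0.0915] push 6.3 lateral -1.92 fz 3.31 dist hinge line -0.0237 -0.1151
lever deg 35.63 minus alt 57.71
top max() iterable argument is empty
side [array([ 0.4995, -0.0572]), array([0.5458, 0.0154]), np.float32(57.442), array([300, 177,  18,  20,  87], dtype=int32)]
```

Request:
{"fn": "carry_out", "kwargs": {"moves": [[0,1,0,-0.5],[-0.2,2,0,-1],[-0.3,3,0,-1.5],[-0.4,4,0,-2],[-0.4,4,0,-2],[-0.4,4,0,-2]]}}

```text
time: 6.92
ee_pos: [0.5132, 0.0056, 0.0914]
orientation: [-3.14, 0.002, 1.052]
wrist_force: [-7.5, 0.8, 3.4]
width: 0.0007
grip_force: 3.6
```

```bash
python3 st.py
```

```text
t 6.925 yaw 60.3 p [0.5132 0.0056 0.0914] push 6.89 lateral -3.05 fz 3.45 dist hinge line -0.0239 -0.1151
lever deg 37.52 minus alt 59.6
top max() iterable argument is empty
side [array([ 0.5039, -0.0609]), array([0.5483, 0.0149]), np.float32(59.6612), array([302, 177,  16,  21,  84], dtype=int32)]
```

Request:
{"fn": "carry_out", "kwargs": {"moves": [[0,0.5,0,0],[0,1,0,0],[0,1,0,0],[0,1,0,0]]}}

```text
time: 7.52
ee_pos: [0.514, 0.0051, 0.0914]
orientation: [-3.139, 0.002, 1.053]
wrist_force: [-6.8, -0.0, 3.2]
width: 0.0006
grip_force: 3.8
```

```bash
python3 st.py
```

```text
t 7.525 yaw 60.31 p [0.514  0.0051 0.0914] push 5.89 lateral -3.36 fz 3.18 dist hinge line -0.023 -0.1151
lever deg 37.95 minus alt 60.05
top max() iterable argument is empty
side [array([ 0.5047, -0.0614]), array([0.5485, 0.0147]), np.float32(60.1043), array([303, 177,  15,  21,  88], dtype=int32)]
```

Request:
{"fn": "carry_out", "kwargs": {"moves": [[0,0.5,0,0],[0,1,0,0],[0,1,0,0]]}}

```text
time: 8.0
ee_pos: [0.5148, 0.0045, 0.0914]
orientation: [-3.139, 0.002, 1.052]
wrist_force: [-7.6, 1.1, 5.6]
width: 0.0006
grip_force: 3.9
```

```bash
python3 st.py
```

```text
t 8.0 yaw 60.3 p [0.5148 0.0045 0.0914] push 7.19 lateral -2.81 fz 5.58 dist hinge line -0.022 -0.1152
lever deg 38.42 minus alt 60.54
top max() iterable argument is empty
side [array([ 0.5061, -0.0622]), array([0.549 , 0.0144]), np.float32(60.7427), array([303, 177,  15,  21,  86], dtype=int32)]
```

Request:
{"fn": "carry_out", "kwargs": {"moves": [[0,0.5,0,0],[0,1,0,0],[0,1,0,0]]}}

```text
time: 8.48
ee_pos: [0.5156, 0.004, 0.0914]
orientation: [-3.139, 0.002, 1.052]
wrist_force: [-7.8, 0.3, 5.3]
width: 0.0007
grip_force: 4.1
```

```bash
python3 st.py
```

```text
t 8.475 yaw 60.3 p [0.5156 0.004  0.0914] push 6.87 lateral -3.61 fz 5.28 dist hinge line -0.0211 -0.1152
lever deg 38.85 minus alt 60.99
top max() iterable argument is empty
side [array([ 0.5066, -0.0625]), array([0.5498, 0.014 ]), np.float32(60.5406), array([303, 177,  16,  21,  87], dtype=int32)]
```

Request:
{"fn": "carry_out", "kwargs": {"moves": [[0,0.5,0,0],[0,1,0,0],[0,1,0,0]]}}

```text
time: 8.95
ee_pos: [0.5164, 0.0036, 0.0914]
orientation: [-3.139, 0.002, 1.053]
wrist_force: [-9.0, 0.5, 5.9]
width: 0.0001
grip_force: 4.2
```

```bash
python3 st.py
```

```text
t 8.95 yaw 60.31 p [0.5164 0.0036 0.0914] push 8.01 lateral -4.03 fz 5.95 dist hinge line -0.0202 -0.1153
lever deg 39.29 minus alt 61.46
top max() iterable argument is empty
side [array([ 0.509 , -0.0628]), array([0.55  , 0.0138]), np.float32(61.878), array([304, 177,  15,  21,  89], dtype=int32)]
```

Request:
{"fn": "carry_out", "kwargs": {"moves": [[0,0.5,0,0],[0,1,0,0],[0,1,0,0]]}}

```text
time: 9.43
ee_pos: [0.517, 0.0031, 0.0914]
orientation: [-3.139, 0.003, 1.053]
wrist_force: [-9.1, 2.0, 6.8]
width: 0.0004
grip_force: 4.6
```

```bash
python3 st.py 2
```

```text
t 9.425 yaw 60.32 p [0.517  0.0031 0.0914] push 8.86 lateral -2.75 fz 6.83 dist hinge line -0.0194 -0.1153
lever deg 39.66 minus alt 61.85
top max() iterable argument is empty
side [array([ 0.5085, -0.0658]), array([0.5506, 0.0135]), np.float32(62.0091), array([304, 177,  15,  22,  88], dtype=int32)]
```

Request:
{"fn": "carry_out", "kwargs": {"moves": [[0,0.5,0,0],[0,1,0,0],[0,1,0,0]]}}

```text
time: 9.9
ee_pos: [0.5171, 0.003, 0.0913]
orientation: [-3.137, 0.003, 1.053]
wrist_force: [-11.3, 2.2, 8.6]
width: 0.0003
grip_force: 6.0
```

```bash
python3 st.py 3
```

```text
t 9.9 yaw 60.34 p [0.5171 0.003  0.0913] push 10.95 lateral -3.67 fz 8.63 dist hinge line -0.0193 -0.1154
lever deg 39.73 minus alt 61.91
top max() iterable argument is empty
side [array([ 0.5085, -0.0658]), array([0.5506, 0.0135]), np.float32(62.0528), array([304, 177,  15,  22,  88], dtype=int32)]
```

View pics/side3.png

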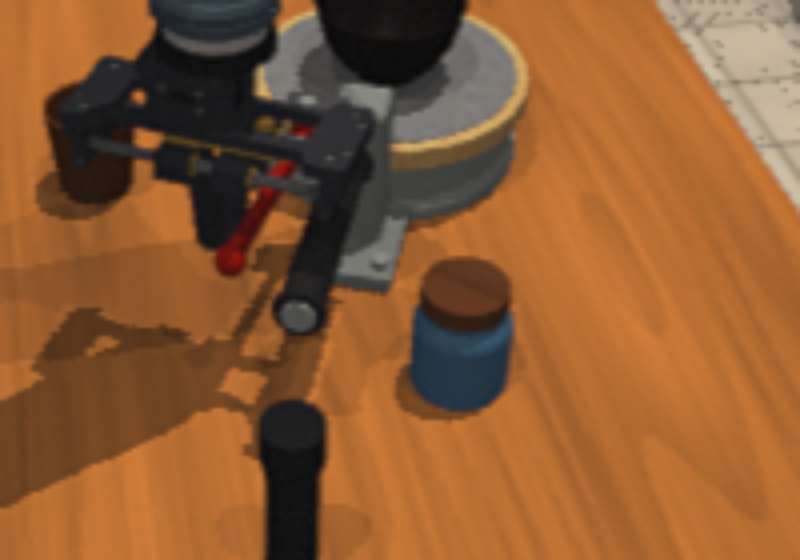

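The push force rose by 2 N over only 0.1 mm, and the lever angle held at 62° in the side view, where the lever ends at its ball (crop (230,262)), clear of the bar. It is on the stop, so I'll release it now.

Request:
{"fn": "carry_out", "kwargs": {"moves": [[0.5,-4,0,1.5],[1,-8,0,3],[2,-12,0,4.5],[3,-16,0,6],[4,-20,0,8],[5,-24,0,9.5],[7,-29,0,11],[8,-34,0,13],[9,-38,0,13],[10,-42,0,13],[10,-42,0,13],[10,-42,0,13],[10,-42,0,13],[10,-42,0,13]]}}

```text
time: 11.75
ee_pos: [0.4884, 0.0323, 0.0917]
orientation: [3.142, 0.0, 0.826]
wrist_force: [-0.5, -0.7, -0.2]
width: 0.0008
grip_force: 0.0
```

```bash
python3 st.py 4
```

```text
t 11.75 yaw 47.3 p [0.4884 0.0323 0.0917] push -0.07 lateral -0.83 fz -0.21 dist hinge line -0.0338 -0.1148
lever deg 20.06 minus alt 41.74
top [array([0.5761, 0.0794]), array([0.5893, 0.0866]), np.float32(28.7144), array([280, 187,   7,   8,  27], dtype=int32)]
side [array([ 0.4793, -0.0405]), array([0.5305, 0.0199]), np.float32(49.7257), array([292, 176,  18,  18,  86], dtype=int32)]
```

View pics/side4.png

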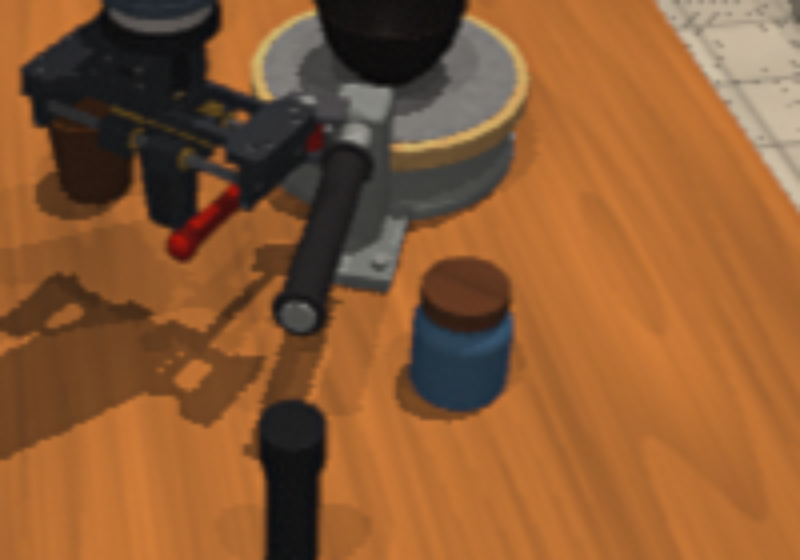

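The side view has the ball tip at (0.4793,-0.0405), the same as at the start, and contact force is zero, so the lever is fully back out. Second push.

Request:
{"fn": "carry_out", "kwargs": {"moves": [[0,5,0,0],[0,10,0,0],[0,13,0,0],[0,16,0,-1],[0,19,0,-2.5],[0,22,0,-4],[0,25,0,-5],[0,28,0,-6.5],[0,31,0,-8],[0,34,0,-9],[0,37,0,-10.5],[0,39,0,-11.5],[0,41,0,-12.5],[0,42,0,-13],[0,43,0,-13],[0,43.5,0,-13],[0,43.5,0,-13],[0,43.5,0,-13],[0,43.5,0,-13]]}}

```text
time: 14.22
ee_pos: [0.5174, 0.0037, 0.0912]
orientation: [-3.137, 0.003, 1.055]
wrist_force: [-10.9, 3.1, 7.0]
width: 0.0007
grip_force: 5.8
```

```bash
python3 st.py 5
```

```text
t 14.225 yaw 60.42 p [0.5174 0.0037 0.0912] push 11.02 lateral -2.65 fz 6.97 dist hinge line -0.0196 -0.1146
lever deg 39.57 minus alt 61.89
top max() iterable argument is empty
side [array([ 0.5096, -0.0631]), array([0.5512, 0.0141]), np.float32(61.6939), array([304, 177,  15,  21,  88], dtype=int32)]
```

Request:
{"fn": "carry_out", "kwargs": {"moves": [[0,0.5,0,0],[0,0.5,0,0],[0,0.5,0,0],[0,0.5,0,0]]}}

```text
time: 14.82
ee_pos: [0.5175, 0.0037, 0.0912]
orientation: [-3.136, 0.003, 1.055]
wrist_force: [-12.0, 3.4, 9.3]
width: 0.0006
grip_force: 6.6
```

```bash
python3 st.py 6
```

```text
t 14.825 yaw 60.44 p [0.5175 0.0037 0.0912] push 12.13 lateral -2.93 fz 9.25 dist hinge line -0.0195 -0.1146
lever deg 39.6 minus alt 61.92
top max() iterable argument is empty
side [array([ 0.5082, -0.0656]), array([0.551 , 0.0133]), np.float32(61.5012), array([304, 177,  16,  22,  88], dtype=int32)]
```

View pics/side6.png

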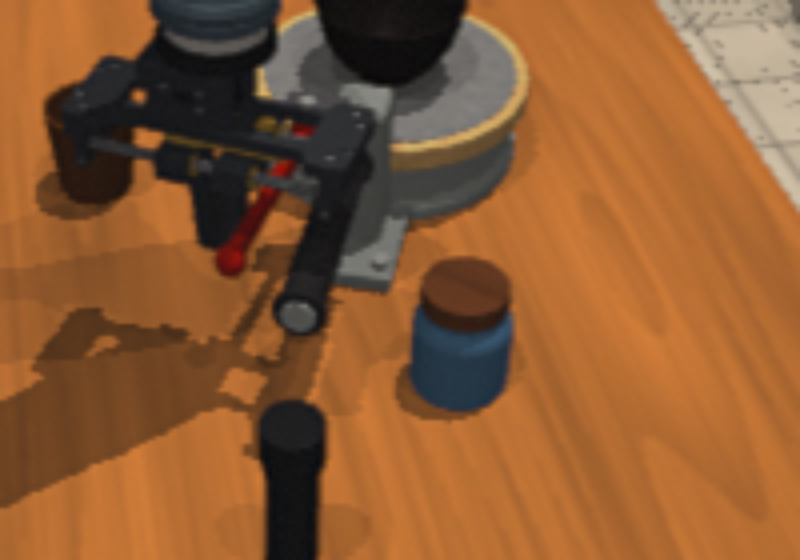

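The lever is on its stop again, with the ball at crop (230,262) as in the first press. The TCP moved only 0.1 mm while force rose from 11 to 12 N. The gap to the bar is clear, and the cup, jar, torch and bowl have not moved.

```bash
python3 -c "
from bench import r
print(r.hand_in())"
```

```text
the job is handed in; nothing more can be done
None
```

I pushed the lever to its stop, let it spring fully back out, then pushed it to the stop again and handed the job in with it held there at about 12 N, the gap to the bar visible and the bowl, cup, torch and jar not moved.

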